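# Shift the column selector into its third slot

### The arm

A 6-joint arm with a two-finger parallel gripper is mounted at the origin on the work surface. World frame = base frame: x ahead of the robot, y to its left, z up, the work surface at z = 0. Lengths are in mm, angles in rad, forces in N, time in s.
With the tool pointing down it reaches from about 275 to 1000 mm from the base axis. Payload 8.4 kg.
Tool frame: the origin (TCP) lies at the centre of the arm's flange, where the gripper is bolted on; the fingertips stand 173 mm ahead of it and the grasp point (between the pads) lies 155 mm ahead of it; z points along the fingers, y is the direction in which the jaws open and shut (so a half turn about z gives the same grasp; the last joint's range is limited). The gripper opens to 85 mm and grips with 20 to 120 N. Pads are 22 mm wide; open, the fingers measure 114 mm over their backs; the gripper's body (76 mm by 85 mm) begins 54 mm behind the grasp point. The pads swing forward as they close: fully open they stand 13 mm farther back than shut.
Start: joints at [-1.134, 0.353, 1.633, -0, 1.155, -0.002], TCP at [265.533, -565.793, 404.681] pointing down, gripper open.
Joint ranges: [-2.63, 2.63], [-0.92, 2.1], [0.06, 2.66], [-1.3, 4.44], [0, 2.69], [-3.02, 3.02]. Speed limits (rad/s): [2.22, 2.22, 2.79, 3.14, 3.14, 3.14].

### API

Orientations are given as [roll, pitch, yaw] about the fixed x, y, z axes, in that order (R = Rz(yaw) Ry(pitch) Rx(roll)).
In Python, from rig import sense, grab_frame, camera_model, sign_off gives the robot as it stands. The module is installed in compiled form; this text tells all that it offers.
- The arm moves only by the tool step_arm, never from a script. Its argument "commands" is a list of rows, each a list of 3 entries, a list of its own where there are three numbers: the shift along the tool's x, y, z in mm, then the turn about the tool's z in rad, then the opening, from 0 (shut) to 1 (fully open). A call has 1 to 20 rows; each row shifts and turns the pose as measured when the row begins, along the tool's axes as they then stand; what a row does not reach is not made up. A row lasts 1/8 s, in which the tool goes at most 62.5 mm and 10.7 degrees, less where a joint would pass 70% of its speed; a pose out of reach is approached as far as the arm can. A call with a gripper value outside its range is refused whole. The fingers move at their own pace and stop on an object; "force" is the grip in N (left out, the last holds). Time passes only in rows, so rows that do not move let the fingers close. It gives the time, the measured TCP pose, the force and the opening at its end, in the units of the state.
- sense(): the state, without advancing time (a new reading comes with each control period).
- grab_frame(name): name is "side" or "top" or "wrist"; returns the picture (480x640x3 uint8, blue, green, red); there is no depth.
- camera_model(name): a dict with "fx", "fy", "cx", "cy" (pixels), "R" (3x3) and "t" (3): a world point X has camera coordinates R X + t. Camera axes: x right, y down, z forward; pixel columns grow to the right and rows downward; lengths in mm; the calibration is good to about 2 mm. A picture is of the moment at which its call begins: read the wrist's pose just before it. camera_model takes no time and is no camera call; for the wrist camera it gives the pose at the moment of the call.
- sign_off(): hands the job in, once; it reports no verdict.
The state is a dict: "clock": time; "qpos": joint angles; "qvel": joint speeds; "joint_efforts": joint torques, N m; "eef_pos": TCP position; "tcp_rot": TCP orientation; "contact_force": force on the tool from outside, world axes, zero at the start; "wrist_torque": the same for the moment, N m; "opening": opening from 0.0 (shut) to 1.0 (fully open).
Only numpy, scipy, OpenCV 4.12 (cv2) and the standard library are available. Lean on these libraries where they do the work, as an engineer would, in place of code of your own. Each camera call takes 0.05 s, during which the arm holds its last target. There are 200 camera calls.

### The job

The column selector on the bench has an upright gearstick-style lever in an H-shaped gate; the lever stands somewhere in the left-hand rail. Push it with the fingertips or the outside of the fingers, gently and without gripping it, to the middle, across to the right-hand rail and then forward (away from the robot) fully home into the third slot, marked by three dots, never running it into the fourth slot, at the near right. Leave everything else where it stands and take the hand away.

Things in the scene. Friction and masses are not known exactly. Their poses are not given: they have to be found in the camera images.
- selector: White housing fixed to the bench: 200 mm deep (x), 310 wide (y), deck 108 high (gate plate 110); grey manifold with caps (112 high) behind it, out to x = +136. Origin: under the gate's centre at bench height; x points forward, away from the robot (turned up to 0.3 rad), y left, z up. The lever pivots at x 0, y 0, z 20 mm.
- gate_centre (a point): Centre of the H-shaped gate at deck level; axes as the selector's. The H: two rails along x, at y = +24 mm (left) and -24 mm (right), joined by one cross passage along y at x = 0, all 18 to 20 mm wide. Four slots, marked by 1 to 4 dots on the plate: 1 far left, 2 near left, 3 far right, 4 near right.
- slot3_end (a point): Where the stem stands when fully home in the third slot, at deck level: 25 mm forward and 24 mm right of gate_centre.
- grip (a point): Centre of the lever's black grip, an upright cylinder 30 mm across, 70 long (from 145 to 215 mm above the bench when upright), on a 12 mm steel stem that passes through the gate. The point is on the lever's axis, 160 mm from the pivot; z along the lever. The grip travels about 88 mm from rail to rail and 44 mm from neutral to a slot's end.
- across (a joint): Sideways lean of the lever, rad; positive to the right (selector's -y). Left rail -0.29 to -0.26, right rail about +0.28, stops at -0.31 and +0.31. Can change rail only while fore is within about 0.045 of 0. Stays where it is left; takes about 2 N at the grip to move.
- fore (a joint): Forward lean, rad; positive forward (selector's +x). 0: in line with the cross passage; fully home in a far slot about +0.28 (stop +0.31), near slot -0.28 (stop -0.31). From the pivot the grip lies at 0.160 m x (sin fore, -sin across cos fore, cos across cos fore) in the selector's axes. Stays where it is left; takes about 2 N at the grip.
- vial: Bystander: loose amber vial with white cap, 22 mm across, 38 high, standing on the selector's deck left of the gate. Origin: centre of its underside.
- fitting: Bystander: loose black plastic fitting, 22 mm across, 24 high, standing on the deck right of the gate. Origin: centre of its underside.
- beaker: Bystander: loose glass beaker, 68 mm across, 85 high, on the bench left of the selector. Origin: centre of its underside.
- flask: Bystander: loose amber bottle, 64 mm across, 130 high, on the bench right of the selector. Origin: centre of its underside.
- tipbox: Bystander: loose grey box, 85 x 120 mm, 50 high, on the bench right of the selector. Origin: centre of its underside.
- wrench: Bystander: loose steel wrench, 150 mm long, lying on the bench left of the selector, towards the robot. Origin: on its underside.
- cap: Bystander: loose white plastic cap, 40 mm across, 22 high, on the bench left of the selector, far side. Origin: centre of its underside.

How it is judged (in metres and radians):
On the way, in this order (a step that is already met when the one before it is completed fails the run):
1. the lever has come across into the right-hand rail (value of joint across above 0.2 rad and value of joint fore between -0.12 and 0.12 rad), for 0.1 s.
2. the lever is home in the third slot (far right) (value of joint across above 0.2 rad and value of joint fore above 0.23 rad), for 0.2 s.
At the end, for the whole second after the job is handed in: The lever rests in the third slot, at the far right: across over 0.20 rad and fore over 0.23 rad (the stop is at 0.31), not moving (all of step 2 and value of joint each of fore, across below 0.35 rad and velocity of joint fore between -0.05 and 0.05 rad/s); the robot touches nothing.
It fails at once if the lever was run into the fourth slot (near right) (value of joint across above 0.15 rad and value of joint fore below -0.13 rad).
It fails at once if the lever or housing was gripped or pushed roughly (over 35 N) (contact force between any of the fingers, the arm and selector above 35 N).
It fails at once if a bystander was lifted, carried or shoved (moved over 20 mm) (distance of any of vial, fitting, beaker, flask, tipbox, wrench, cap from where it was at the start of the episode above 0.02 m).
It also fails if it takes over 61 s, if anything falls off the work surface, if the arm or the gripper's body presses on something with over 40 N, if the wrist force passes 120 N, or if a joint passes its speed limit or range.

## Working session

There is one attempt and no reset: what is moved stays moved. The work goes in short steps, Python scripts to look and compute and a tool call to move; the robot and the scene stay as the last step left them, time stands still between calls to the robot, and variables do not carry over. Pictures are saved under pics/ and viewed, about 8 in all and at most 12, crops included, and the job is handed in when it is done.

Besides the shell and the picture viewer there is one more tool, called after "Request:" in YAML: its name, and indented under it one key for each argument. step_arm: Moves the arm, as the interface text tells. Its arguments: {"type":"object","properties":{"commands":{"type":"array","items":{"type":"array"}},"force":{"type":"number"}},"required":["commands"]}

```bash
mkdir -p pics; python3 - <<'E'
from rig import *
import cv2,numpy as np
s=sense();print(s)
for n in("top","side"):
    cv2.imwrite(f"pics/{n}0.png",grab_frame(n));m=camera_model(n);print(n,m)
E
```

```text
{'clock': 0.0, 'qpos': array([-1.13440112e+00,  3.53679762e-01,  1.63412548e+00,  7.84999612e-06,
        1.15517812e+00, -2.39420434e-03]), 'qvel': array([-0.00067656,  0.00124892, -0.00061343,  0.00139338,  0.00038797,
        0.00084197]), 'joint_efforts': array([-4.22129206e-04, -6.05244541e+01, -3.42063332e+01,  1.34840470e-04,
        9.29994247e-03,  5.48119647e-05]), 'eef_pos': array([ 265.4369583 , -565.58623571,  403.94546094]), 'tcp_rot': array([-3.14020196e+00, -1.05069073e-05,  4.38786230e-01]), 'contact_force': array([ 0.78186395,  0.22982311, -0.01031666]), 'wrist_torque': array([ 0.05817994,  0.01385423, -0.00684038]), 'opening': 1.0001553523365447}
top {'fx': 435.91727974357497, 'fy': 435.91727974357497, 'cx': 326.29802455669983, 'cy': 240.9688451088844, 'R': array([[-0.07737233, -0.99699317, -0.00425887],
       [-0.96981397,  0.07625247, -0.23161697],
       [ 0.23124528, -0.01379043, -0.97279774]]), 't': array([ 70.14508919, 555.8101647 , 973.35508386])}
side {'fx': 522.6231885090175, 'fy': 522.6231885090175, 'cx': 321.4018811140626, 'cy': 242.6347716699239, 'R': array([[-0.97754304, -0.20993322, -0.01837547],
       [-0.10699356,  0.56954405, -0.81496746],
       [ 0.18155438, -0.79469971, -0.57921532]]), 't': array([ 526.08170649,  137.8791579 , 1024.14130655])}
```

View pics/top0.png

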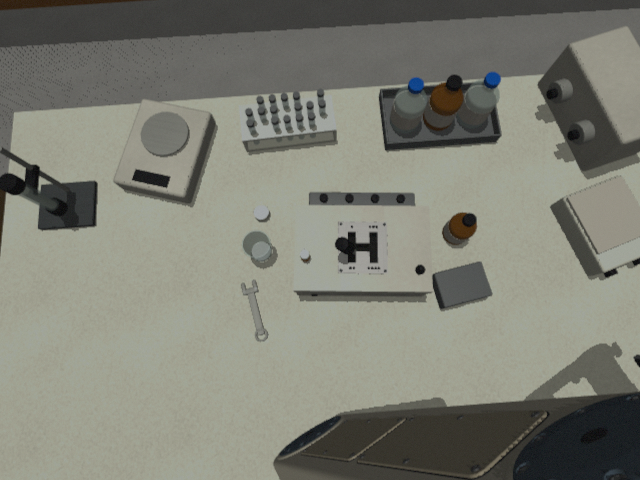

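View pics/side0.png

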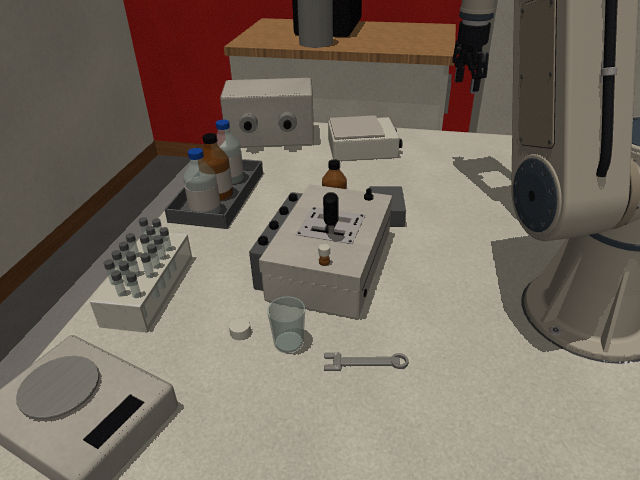

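Top view: gate plate near (362,247), lever's black grip at about (343,244), vial (305,255), fitting (420,269). The side view shows the grip at (331,208). I'll zoom in on both and measure by mask.

```bash
cat > h.py <<'E'
import numpy as np
from rig import *
def ray(n,uv,z):
    m=camera_model(n);R=m["R"];c=-R.T@m["t"]
    d=R.T@np.array([(uv[0]-m["cx"])/m["fx"],(uv[1]-m["cy"])/m["fy"],1]);return c+d*(z-c[2])/d[2]
def proj(n,X):
    m=camera_model(n);p=m["R"]@np.array(X)+m["t"];return p[:2]/p[2]*m["fx"]+[m["cx"],m["cy"]]
E
python3 - <<'E'
import cv2,numpy as np
from h import *
t=cv2.imread("pics/top0.png");s=cv2.imread("pics/side0.png")
a=cv2.resize(t[185:305,285:445],None,fx=5,fy=5,interpolation=cv2.INTER_CUBIC)[:600,:800]
b=cv2.resize(s[180:280,260:400],None,fx=4,fy=4,interpolation=cv2.INTER_CUBIC)
cv2.imwrite("pics/tc.png",a);cv2.imwrite("pics/sc.png",b)
g=cv2.cvtColor(t,cv2.COLOR_BGR2GRAY)
print("dark gate rows"); 
for r in range(228,268,1): print(r,*g[r,334:392])
E
```

```text
dark gate rows
228 163 162 161 155 143 156 158 158 157 156 158 157 155 158 157 158 154 142 131 157 158 159 158 159 158 158 157 157 157 156 158 157 157 158 156 142 136 155 139 128 145 150 121 123 152 155 154 156 154 155 155 151 154 160 162 161 161 160
229 163 163 161 157 141 156 159 158 159 156 158 156 155 157 158 158 155 158 157 156 156 156 157 155 155 158 155 156 157 158 157 157 156 158 155 157 156 156 155 156 155 156 154 147 153 153 154 154 155 156 152 151 153 160 160 162 161 162
230 164 163 162 158 144 156 157 157 158 157 156 154 156 157 155 156 154 154 155 157 155 155 156 155 156 156 156 156 157 157 156 155 157 157 157 157 156 156 156 155 157 156 157 155 153 155 156 155 154 154 155 151 153 160 161 162 162 160
231 162 163 162 160 146 156 157 158 159 157 158 157 156 152 126 125 125 124 126 126 126 133 156 146 156 157 156 157 157 156 156 157 156 155 152 141 132 134 133 132 133 133 135 145 153 152 154 153 153 154 154 152 153 160 161 161 162 160
232 163 162 162 159 145 157 157 159 160 159 159 157 155 145 60 62 61 62 65 65 62 94 154 151 158 159 157 159 157 157 156 157 158 157 148 111 8
[... 6766 characters left out ...]
60
265 162 160 163 158 153 162 162 160 162 157 158 161 161 159 160 160 159 160 159 159 159 159 159 159 158 161 156 159 159 158 159 159 158 158 156 158 157 159 158 158 158 157 155 158 155 158 158 158 158 155 156 155 157 156 161 161 161 159
266 162 162 160 155 148 163 161 163 161 158 157 160 161 159 159 139 122 139 157 130 133 159 159 160 161 159 159 159 158 159 158 159 160 153 133 145 156 139 129 155 151 132 145 152 131 147 159 158 156 156 153 156 154 158 159 161 160 157
267 163 164 162 158 147 162 162 163 162 160 160 161 159 161 149 92 50 95 134 71 84 148 159 160 160 159 159 161 160 160 159 159 155 132 77 105 135 91 71 125 131 80 106 131 76 105 147 158 158 154 155 156 155 157 161 161 161 159
```

View pics/tc.png

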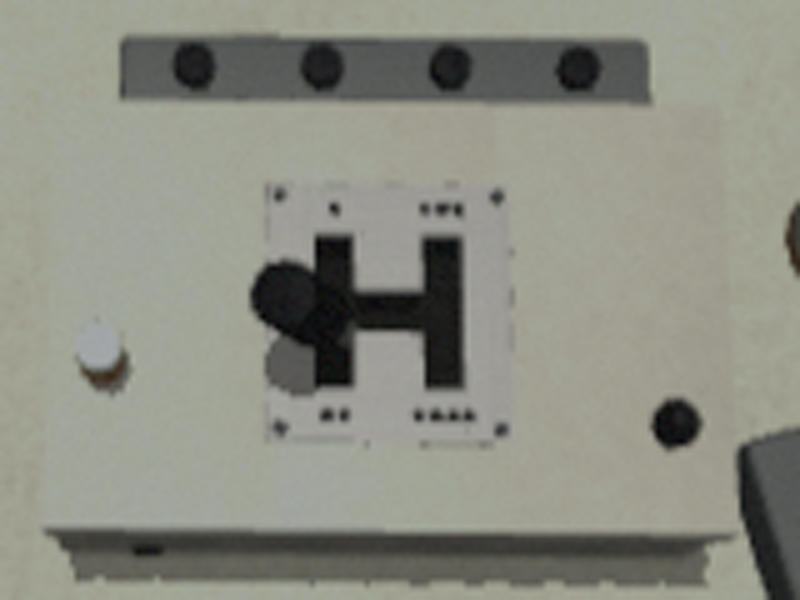

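View pics/sc.png

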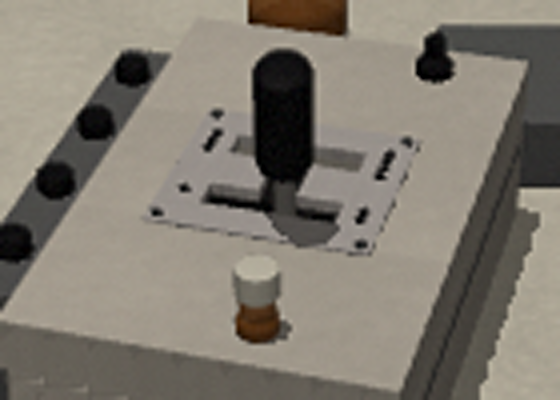

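```bash
python3 - <<'E'
from h import *
f=lambda c:((c[0]+.5)/5-.5+285,(c[1]+.5)/5-.5+185)
P={k:ray("top",f(c),110) for k,c in dict(TL=(280,195),TR=(497,198),BL=(280,428),BR=(502,430)).items()}
for k,v in P.items():print(k,v.round(1))
c=sum(P.values())/4
# H rails: left x-edges crop 316-353, right 425-463; ends 236..387
H=[ray("top",f(q),110) for q in [(334,236),(334,387),(443,236),(444,387)]]
c2=sum(H)/4
print("centre screws",c,"H",c2,"rail sep",np.linalg.norm(H[0]-H[2]),"len",np.linalg.norm(H[0]-H[1]))
d=(P["TL"]+P["BL"]-P["TR"]-P["BR"]);print("yaw y-axis",np.arctan2(-d[0],d[1]))
d=(P["TL"]+P["TR"]-P["BL"]-P["BR"]);print("yaw x-axis",np.arctan2(d[1],d[0]))
d=H[0]+H[1]-H[2]-H[3];print(np.arctan2(-d[0],d[1]))
# deck corners & manifold
for q in [(122,38),(648,38),(50,530),(735,535)]:print("man/deck",ray("top",f(q),112 if q[1]<100 else 108).round(1))
g=ray("top",f((287,290)),207);print("griptop top",g)
print("side",ray("side",((284.5)/4-.5+260,(64.5)/4-.5+180),207))
for k,q,z in [("vial",(100,345),146),("fitting",(677,415),132)]:print(k,ray("top",f(q),z).round(1))
print("flask top",ray("top",(467,220),130),"beaker",ray("top",(257,243),85),"cam top",-camera_model("top")["R"].T@camera_model("top")["t"])
E
```

```text
TL [587.3  -8.7 110. ]
TR [ 578.1 -107.9  110. ]
BL [479.3   0.5 110. ]
BR [470.6 -98.5 110. ]
centre screws [528.84339916 -53.65696226 110.        ] H [529.0620296  -53.24367578 110.        ] rail sep 49.86963304567942 len 70.24819126070291
yaw y-axis -0.09014328717987766
yaw x-axis -0.0861863018486481
-0.07840525206474647
man/deck [668.4  58.5 112. ]
man/deck [ 649.  -186.2  112. ]
man/deck [441.9 106.3 108. ]
man/deck [ 416.  -196.7  108. ]
griptop top [519.98515747  -3.11849272 207.        ]
side [517.69606109  -7.19093034 207.        ]
vial [515.9  77.1 146. ]
fitting [ 467.8 -172.5  132. ]
flask top [ 567.80227293 -292.25386512  130.        ] beaker [562.75244332 188.6726543   85.        ] cam top [ 319.37597985   40.97526379 1075.91142909]
```

Gate centre is about (529, -53.5), yaw about -0.087. The screw centre and H centre agree, and rail separation and deck size are consistent with the given dimensions. The lever reads across ≈ -0.25, fore ≈ -0.07. The plan is to shut the fingers and align the tool with the selector. Then I push forward to fore 0, push right, go round, and push forward.

Request:
step_arm:
  commands:
    - [[0, 0, 0], 0.14, 0]
    - [[0, 0, 0], 0.14, 0]
    - [[0, 0, 0], 0.14, 0]
    - [[0, 0, 0], 0.12, 0]
    - [[0, 0, 0], 0, 0]
    - [[0, 0, 0], 0, 0]
  force: 20

```text
clock: 0.85
eef_pos: [265.1, -564.9, 401.6]
tcp_rot: [-3.137, 0.003, -0.114]
contact_force: [0.1, -0.8, 0.0]
opening: 0.001
```

Request:
step_arm:
  commands:
    - [[13, -50, -1], -0.02, 0]
    - [[13, -50, -1], 0, 0]
    - [[13, -50, -1], 0, 0]
    - [[13, -50, -1], 0, 0]
    - [[13, -50, -1], 0, 0]
    - [[13, -50, -1], 0, 0]
    - [[13, -50, -1], 0, 0]
    - [[13, -50, -1], 0, 0]
    - [[13, -50, -1], 0, 0]
    - [[13, -50, -1], 0, 0]

```text
clock: 2.1
eef_pos: [441.3, -66.5, 414.3]
tcp_rot: [-3.138, -0.002, -0.077]
contact_force: [1.4, 0.6, -0.7]
opening: -0.007
```

```bash
cat >> h.py <<'E'
C=np.array([529,-53.5]);Y=-0.087
A=np.array([[np.cos(Y),np.sin(Y)],[-np.sin(Y),np.cos(Y)]])
def where():
    s=sense();print("t",s["clock"].__round__(2),"sel xy",(A@(s["eef_pos"][:2]-C)).round(1),"tipz",round(s["eef_pos"][2]-173,1),"rot",s["tcp_rot"].round(3),"F",(A@s["contact_force"][:2]).round(1),s["contact_force"][2].round(1))
E
python3 -c "
from h import *
where()"
```

```text
t 2.1 sel xy [-86.2 -20.5] tipz 241.3 rot [-3.138e+00 -2.000e-03 -7.700e-02] F [1.3 0.8] -0.7
```

Request:
step_arm:
  commands:
    - [[0, -30, 0], 0, 0]
    - [[0, -30, 0], 0.01, 0]
    - [[0, 0, 20], 0, 0]
    - [[0, 0, 20], 0, 0]
    - [[0, 0, 20], 0, 0]
    - [[0, 0, 12], 0, 0]
    - [[0, 0, 0], 0, 0]

```text
clock: 2.98
eef_pos: [447.2, -0.3, 341.9]
tcp_rot: [-3.138, -0.006, -0.066]
contact_force: [-1.3, 0.3, -0.3]
opening: -0.001
```

```bash
python3 - <<'E'
from h import *
import cv2
where()
a=grab_frame("top")[185:305,285:445];b=grab_frame("side")[120:300,240:440]
a=cv2.resize(a,(480,360),interpolation=cv2.INTER_CUBIC);b=cv2.resize(b,(400,360),interpolation=cv2.INTER_CUBIC)
import numpy as np
cv2.imwrite("pics/s1.png",np.hstack([a[:,:400],b]))
E
```

```text
t 2.98 sel xy [-86.1  45.9] tipz 168.9 rot [-3.138 -0.006 -0.066] F [-1.3  0.2] -0.3
```

View pics/s1.png

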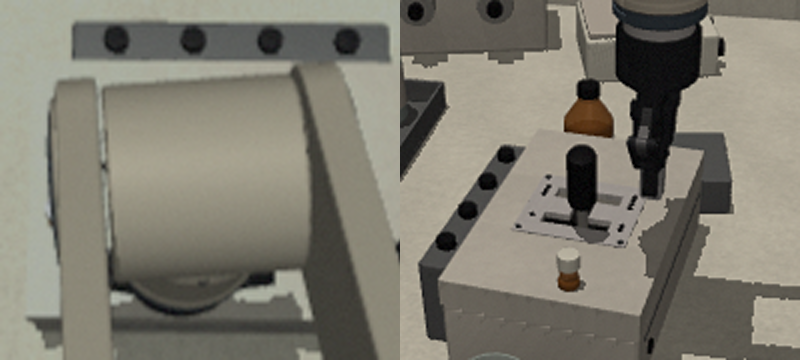

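Side view: the closed fingertips (lower right panel, about (650,185)) stand behind the lever and clear of everything. The arm hides the gate in the top view, so I'll work by pose, force and the side view.

Request:
step_arm:
  commands:
    - [[12, 1, 1], 0.02, 0]
    - [[12, 1, 1], 0, 0]
    - [[12, 1, 0], 0, 0]
    - [[4, 0, 0], 0, 0]
    - [[4, 0, 0], 0, 0]
    - [[4, 0, 0], 0, 0]
    - [[4, 0, 0], 0, 0]

```text
clock: 3.95
eef_pos: [503.2, -8.2, 342.7]
tcp_rot: [-3.137, -0.009, -0.088]
contact_force: [-2.1, 0.2, 1.5]
opening: -0.002
```

```bash
cat >> h.py <<'E'
def look(f=None):
    import cv2
    b=grab_frame("side");c=b[180:250,290:380]
    k=(c.max(2)<45).astype("uint8")
    if f: cv2.imwrite(f,cv2.resize(b[140:260,270:430],(800,600),interpolation=cv2.INTER_CUBIC))
    for r in range(190,236,6):
        w=np.where(b[r,290:400].max(1)<45)[0]+290
        s=np.split(w,np.where(np.diff(w)>1)[0]+1);print(r,[(int(q[0]),int(q[-1])) for q in s if len(q)>3])
def expect(ac,fo):
    n=lambda L:np.array([*(C+A.T@(L*np.array([np.sin(fo),-np.sin(ac)*np.cos(fo)]))),20+L*np.cos(ac)*np.cos(fo)])
    print("expected axis px",[proj("side",n(L)).round(1).tolist() for L in(130,160,195)])
E
python3 - <<'E'
from h import *
where();look();expect(-.26,-.07);expect(-.26,0)
E
```

```text
t 3.95 sel xy [-29.6  42.9] tipz 169.7 rot [-3.137 -0.009 -0.088] F [-2.1 -0. ] 1.5
190 [(324, 345), (366, 370)]
196 [(290, 296), (318, 343), (364, 372)]
202 [(318, 331), (333, 340)]
208 [(319, 331), (333, 339)]
214 [(319, 333)]
220 [(321, 333)]
226 [(331, 334), (390, 399)]
232 [(331, 335)]
expected axis px [[329.6, 219.0], [329.3, 208.8], [329.1, 196.3]]
expected axis px [[325.2, 218.2], [323.9, 207.8], [322.2, 195.2]]
```

```bash
python3 - <<'E'
from h import *
import cv2
b=cv2.imread("pics/side0.png")
for r in range(190,236,6):
    w=np.where(b[r,290:400].max(1)<45)[0]+290
    s=np.split(w,np.where(np.diff(w)>1)[0]+1);print(r,[(int(q[0]),int(q[-1])) for q in s if len(q)>3])
look("pics/s2.png")
E
```

```text
190 [(366, 370)]
196 [(290, 296), (324, 336), (364, 372)]
202 [(323, 337)]
208 [(324, 337)]
214 [(324, 337)]
220 [(324, 337)]
226 [(390, 399)]
232 [(324, 328)]
190 [(324, 344), (366, 370)]
196 [(290, 296), (318, 342), (364, 372)]
202 [(318, 331), (333, 339)]
208 [(318, 339)]
214 [(319, 332)]
220 [(320, 333)]
226 [(331, 334), (390, 399)]
232 [(331, 335)]
```

View pics/s2.png

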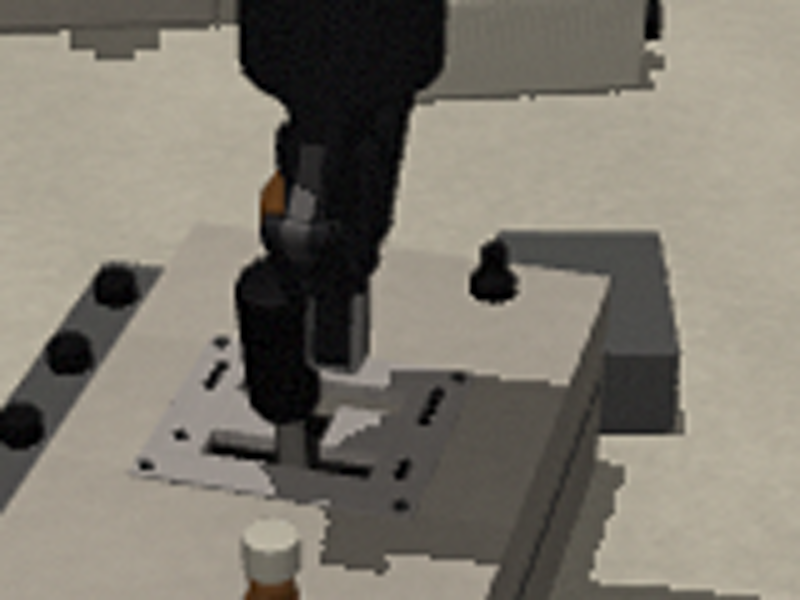

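Side view: the fingers touch the grip's near face, and the stem (about (295,450)) sits slightly robot-side of the rail's middle. Three estimates agree on fore ≈ -0.02. I'll push about 3 mm more, then back off and come round to the left.

Request:
step_arm:
  commands:
    - [[2, 0, 0], 0, 0]
    - [[3, 0, 0], 0, 0]
    - [[1, 0, 0], 0, 0]

```text
clock: 4.42
eef_pos: [509.4, -8.8, 342.8]
tcp_rot: [-3.137, -0.009, -0.088]
contact_force: [-1.0, -0.3, 1.2]
opening: 0.001
```

```bash
python3 -c "
from h import *
where();look()"
```

```text
t 4.42 sel xy [-23.4  42.8] tipz 169.8 rot [-3.137 -0.009 -0.088] F [-1.  -0.4] 1.2
190 [(321, 342), (366, 370)]
196 [(290, 296), (314, 340), (364, 372)]
202 [(315, 328), (330, 336)]
208 [(313, 328), (330, 336)]
214 [(317, 330)]
220 [(318, 330)]
226 [(329, 334), (390, 399)]
232 [(330, 335)]
```

Request:
step_arm:
  commands:
    - [[-15, 0, 0], 0, 0]
    - [[-18, 0, 0], 0, 0]
    - [[-10, -15, 0], 0, 0]
    - [[0, -20, 0], 0, 0]
    - [[0, -20, 0], 0, 0]
    - [[0, -8, 0], 0, 0]
    - [[18, 0, 0], 0, 0]
    - [[18, 0, 0], 0, 0]
    - [[18, 0, 0], 0, 0]
    - [[12, 0, 0], 0, 0]
    - [[0, 0, 0], 0, 0]

```text
clock: 5.85
eef_pos: [538.2, 54.4, 343.7]
tcp_rot: [-3.137, -0.012, -0.09]
contact_force: [-0.1, -0.2, 0.5]
opening: 0.001
```

```bash
python3 -c "
from h import *
where()"
```

```text
t 5.85 sel xy [ -0.2 108.3] tipz 170.7 rot [-3.137 -0.012 -0.09 ] F [-0.1 -0.2] 0.5
```

Request:
step_arm:
  commands:
    - [[0, 10, 0], 0, 0]
    - [[0, 10, 0], 0, 0]
    - [[0, 6, 0], 0, 0]
    - [[0, 5, 0], 0, 0]
    - [[0, 5, 0], 0, 0]
    - [[0, 5, 0], 0, 0]
    - [[0, 5, 0], 0, 0]
    - [[0, 5, 0], 0, 0]

```text
clock: 6.85
eef_pos: [533.5, 0.9, 346.0]
tcp_rot: [-3.134, -0.016, -0.09]
contact_force: [-1.3, 4.6, 12.6]
opening: 0.002
```

```bash
python3 - <<'E'
from h import *
where();look("pics/s3.png")
E
```

```text
t 6.85 sel xy [-0.3 54.6] tipz 173.0 rot [-3.134 -0.016 -0.09 ] F [-1.7  4.5] 12.6
190 [(306, 331), (366, 370)]
196 [(290, 296), (309, 331), (364, 372)]
202 [(315, 322), (326, 332)]
208 [(315, 322), (326, 332)]
214 [(325, 332)]
220 []
226 [(331, 334), (390, 399)]
232 [(332, 337)]
```

View pics/s3.png

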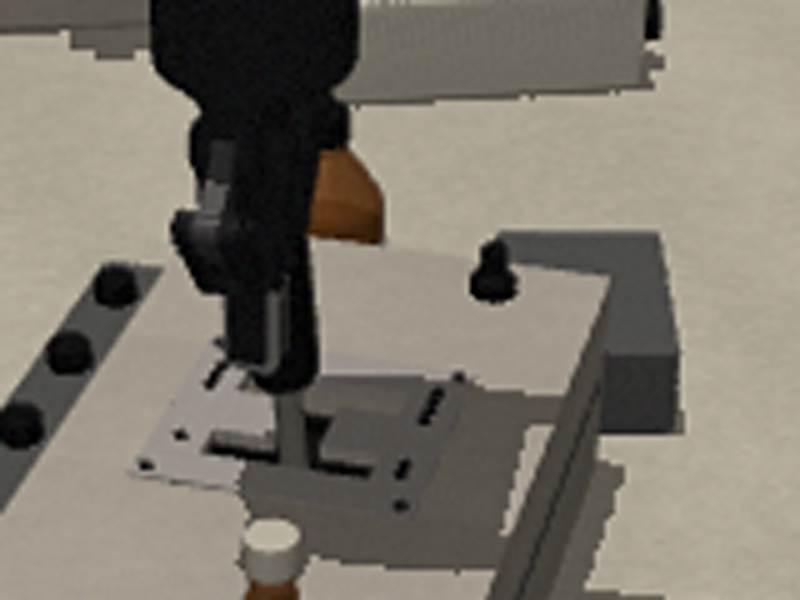

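Side view: contact is made and the lever is about to cross, but Fz = 12.6 N. The finger knuckle (about (215,260)) overhangs the top of the grip, so I'll back off a little and raise the hand 20 mm before pushing on.

Request:
step_arm:
  commands:
    - [[0, -5, -5], 0, 0]
    - [[0, -3, -10], 0, 0]
    - [[0, 0, -8], 0, 0]
    - [[0, 5, 0], 0, 0]
    - [[0, 5, 0], 0, 0]
    - [[0, 5, 0], 0, 0]

```text
clock: 7.65
eef_pos: [532.2, -7.2, 370.5]
tcp_rot: [-3.135, -0.016, -0.089]
contact_force: [0.2, 2.7, 1.7]
opening: 0.001
```

```bash
python3 - <<'E'
from h import *
where();look()
E
```

```text
t 7.65 sel xy [-0.9 46.4] tipz 197.5 rot [-3.135 -0.016 -0.089] F [-0.1  2.7] 1.7
190 [(317, 324), (327, 332), (366, 370)]
196 [(290, 296), (317, 324), (329, 332), (364, 372)]
202 [(320, 333)]
208 [(320, 333)]
214 [(321, 332)]
220 []
226 [(390, 399)]
232 [(323, 326), (332, 335)]
```

Now just 2.7 N sideways. Continuing across.

Request:
step_arm:
  commands:
    - [[0, 5, 2], 0, 0]
    - [[0, 5, 2], 0, 0]
    - [[0, 5, 2], 0, 0]
    - [[0, 5, 1], 0, 0]

```text
clock: 8.2
eef_pos: [530.2, -28.9, 362.4]
tcp_rot: [-3.135, -0.015, -0.089]
contact_force: [0.8, 1.6, 1.3]
opening: -0.004
```

```bash
python3 - <<'E'
from h import *
where();look()
E
```

```text
t 8.2 sel xy [-0.9 24.6] tipz 189.4 rot [-3.135 -0.015 -0.089] F [0.7 1.7] 1.3
190 [(320, 327), (331, 335), (366, 370)]
196 [(290, 296), (320, 327), (331, 335), (364, 372)]
202 [(322, 335)]
208 [(323, 335)]
214 []
220 []
226 [(390, 399)]
232 [(324, 327), (333, 338)]
```

Request:
step_arm:
  commands:
    - [[0, 5, 0], 0, 0]
    - [[0, 5, 0], 0, 0]
    - [[0, 5, 0], 0, 0]
    - [[0, 5, 0], 0, 0]
    - [[0, 4, 0], 0, 0]
    - [[0, 4, 0], 0, 0]

```text
clock: 9.0
eef_pos: [527.3, -59.1, 361.8]
tcp_rot: [-3.135, -0.015, -0.089]
contact_force: [-0.3, 1.5, 0.5]
opening: 0.0
```

```bash
python3 - <<'E'
from h import *
where();look("pics/s4.png")
E
```

```text
t 9.0 sel xy [-1.2 -5.7] tipz 188.8 rot [-3.135 -0.015 -0.089] F [-0.4  1.5] 0.5
190 [(328, 332), (335, 338), (366, 370)]
196 [(290, 296), (326, 338), (364, 372)]
202 [(326, 338)]
208 []
214 []
220 []
226 [(390, 399)]
232 [(324, 329)]
```

View pics/s4.png

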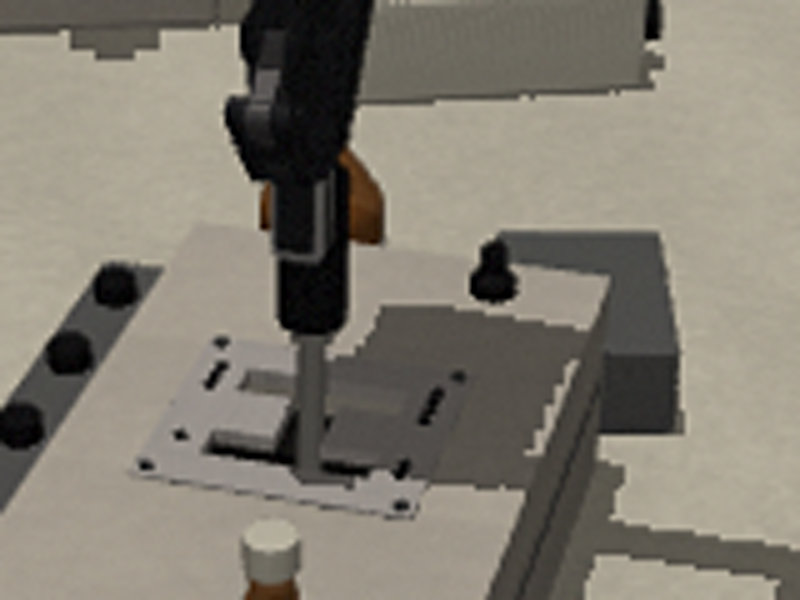

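```bash
python3 - <<'E'
from h import *
for ac in(0,.1,.15,.2,.28): expect2=[ (proj("side",[*(C+A.T@np.array([0,-np.sin(ac)*L])),20+L*np.cos(ac)])-[270,140])*5 for L in(90,125)];print(ac,np.round(expect2))
E
```

```text
0 [[300. 421.]
 [299. 350.]]
0.1 [[306. 410.]
 [308. 336.]]
0.15 [[309. 406.]
 [312. 330.]]
0.2 [[312. 402.]
 [316. 325.]]
0.28 [[317. 397.]
 [322. 318.]]
```

Side view: the stem is in the cross passage, grip bottom at about (312,330), across ≈ 0.15–0.2. I'll push the last ~13 mm.

Request:
step_arm:
  commands:
    - [[0, 4, 0], 0, 0]
    - [[0, 4, 0], 0, 0]
    - [[0, 3, 0], 0, 0]
    - [[0, 0, 0], 0, 0]

```text
clock: 9.55
eef_pos: [526.1, -71.2, 361.6]
tcp_rot: [-3.136, -0.014, -0.089]
contact_force: [0.5, 1.6, -0.9]
opening: 0.003
```

```bash
python3 - <<'E'
from h import *
where()
E
```

```text
t 9.55 sel xy [ -1.3 -17.9] tipz 188.6 rot [-3.136 -0.014 -0.089] F [0.4 1.6] -0.9
```

Request:
step_arm:
  commands:
    - [[0, 2, 0], 0, 0]
    - [[0, 2, 0], 0, 0]

```text
clock: 9.8
eef_pos: [525.8, -75.2, 361.6]
tcp_rot: [-3.136, -0.014, -0.089]
contact_force: [-0.1, 0.8, -1.0]
opening: -0.003
```

```bash
python3 - <<'E'
from h import *
where();look("pics/s5.png")
E
```

```text
t 9.8 sel xy [ -1.3 -21.9] tipz 188.6 rot [-3.136 -0.014 -0.089] F [-0.2  0.8] -1.0
190 [(328, 340), (366, 371)]
196 [(290, 296), (327, 340), (364, 372)]
202 [(328, 339)]
208 []
214 []
220 []
226 [(390, 399)]
232 [(324, 329)]
```

View pics/s5.png

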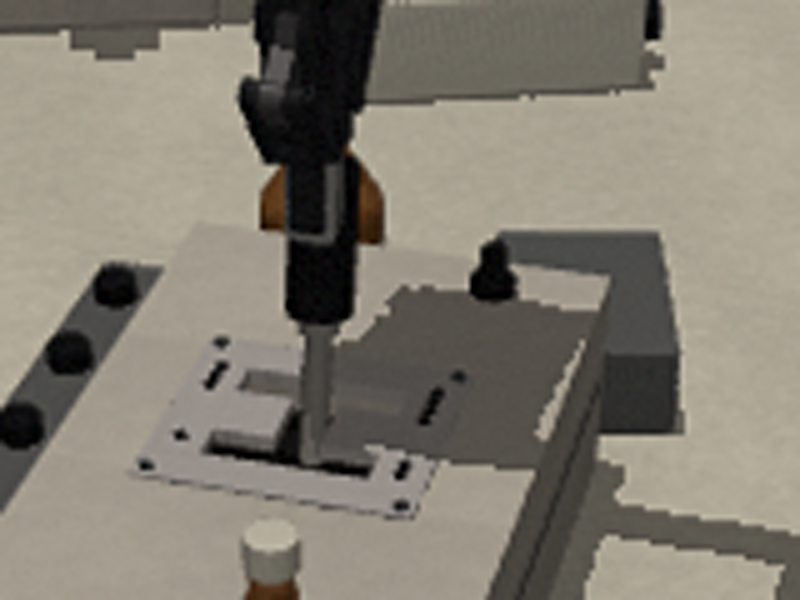

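Request:
step_arm:
  commands:
    - [[0, 2, 0], 0, 0]
    - [[0, 1.5, 0], 0, 0]

```text
clock: 10.1
eef_pos: [525.4, -79.0, 361.5]
tcp_rot: [-3.136, -0.014, -0.089]
contact_force: [0.3, 2.2, -1.2]
opening: 0.001
```

```bash
python3 -c "
from h import *
where()"
```

```text
t 10.1 sel xy [ -1.4 -25.7] tipz 188.5 rot [-3.136 -0.014 -0.089] F [0.1 2.2] -1.2
```

Request:
step_arm:
  commands:
    - [[0, -12, 0], 0, 0]
    - [[0, -16, 0], 0, 0]
    - [[-20, 0, 0], 0, 0]
    - [[-20, 0, 0], 0, 0]
    - [[-20, 0, 0], 0, 0]
    - [[-8, 10, 0], 0, 0]
    - [[0, 15, 6], 0, 0]
    - [[0, 15, 6], 0, 0]
    - [[0, 9, 5], 0, 0]
    - [[0, 0, 0], 0, 0]

```text
clock: 11.35
eef_pos: [456.6, -92.4, 342.5]
tcp_rot: [-3.136, -0.017, -0.087]
contact_force: [-0.5, 0.1, -0.1]
opening: 0.001
```

```bash
python3 - <<'E'
from h import *
where();look("pics/s6.png")
E
```

```text
t 11.35 sel xy [-68.8 -45. ] tipz 169.5 rot [-3.136 -0.017 -0.087] F [-0.5  0. ] -0.1
190 [(328, 340), (362, 369)]
196 [(290, 296), (328, 340), (364, 372)]
202 [(328, 340)]
208 []
214 []
220 []
226 [(390, 399)]
232 [(324, 330)]
```

View pics/s6.png

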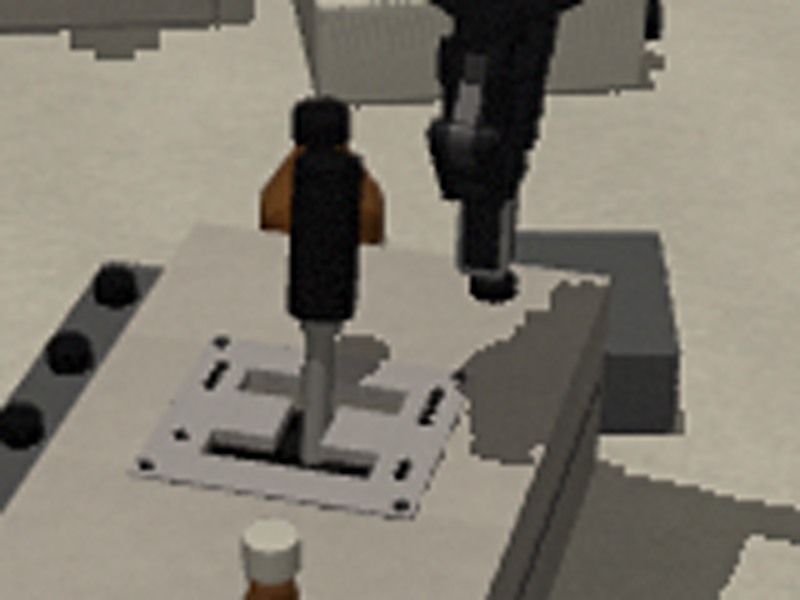

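Side view: the lever is standing in the right-hand rail, grip bottom at about (321,316). The model gives (322,318) for across 0.28. The hand is behind it, so now I push forward.

Request:
step_arm:
  commands:
    - [[12, 0, 0], 0, 0]
    - [[12, 0, 0], 0, 0]
    - [[8, 0, 0], 0, 0]
    - [[5, 0, 0], 0, 0]
    - [[5, 0, 0], 0, 0]
    - [[5, 0, 0], 0, 0]
    - [[5, 0, 0], 0, 0]
    - [[5, 0, 0], 0, 0]
    - [[5, 0, 0], 0, 0]

```text
clock: 12.52
eef_pos: [522.5, -97.0, 343.8]
tcp_rot: [-3.136, -0.015, -0.086]
contact_force: [-1.6, 0.5, -0.6]
opening: -0.001
```

```bash
python3 - <<'E'
from h import *
where()
E
```

```text
t 12.53 sel xy [ -2.7 -43.9] tipz 170.8 rot [-3.136 -0.015 -0.086] F [-1.6  0.4] -0.6
```

Request:
step_arm:
  commands:
    - [[4, 0, 0], 0, 0]
    - [[4, 0, 0], 0, 0]
    - [[3, 0, 0], 0, 0]
    - [[2, 0, 0], 0, 0]

```text
clock: 13.02
eef_pos: [536.2, -98.0, 343.5]
tcp_rot: [-3.136, -0.014, -0.086]
contact_force: [-1.6, 0.4, -0.7]
opening: -0.0
```

```bash
python3 - <<'E'
from h import *
where();look("pics/s7.png")
for fo in(.1,.2,.25,.28): print(fo,np.round([ (proj("side",[*(C+A.T@np.array([L*np.sin(fo),-np.sin(.28)*np.cos(fo)*L])),20+L*np.cos(.28)*np.cos(fo)])-[270,140])*5 for L in(90,125,195)]).tolist())
E
```

```text
t 13.03 sel xy [ 11.  -43.7] tipz 170.5 rot [-3.136 -0.014 -0.086] F [-1.7  0.2] -0.7
190 [(313, 325), (366, 370)]
196 [(290, 296), (314, 326), (364, 372)]
202 [(315, 326)]
208 []
214 []
220 []
226 [(329, 334), (390, 399)]
232 [(324, 337)]
0.1 [[296.0, 395.0], [294.0, 316.0], [290.0, 152.0]]
0.2 [[276.0, 395.0], [266.0, 316.0], [245.0, 154.0]]
0.25 [[267.0, 396.0], [252.0, 317.0], [223.0, 156.0]]
0.28 [[261.0, 396.0], [244.0, 318.0], [210.0, 158.0]]
```

View pics/s7.png

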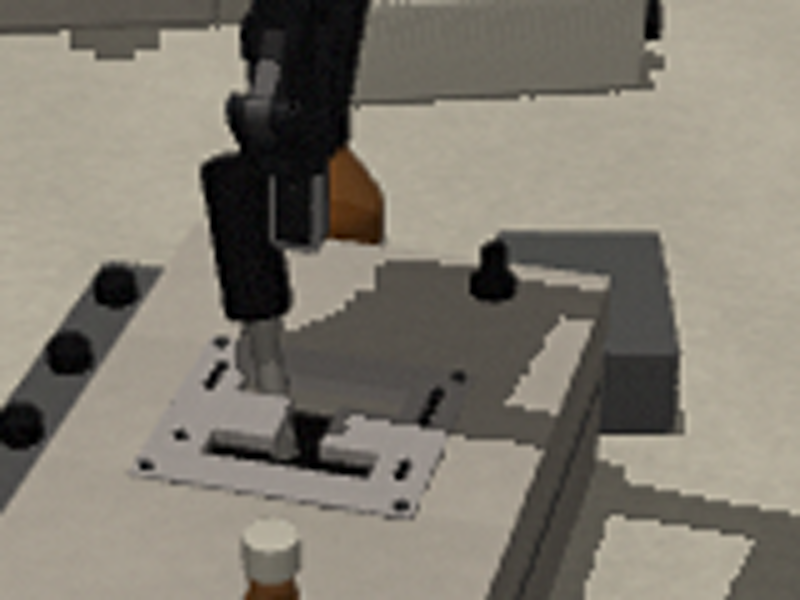

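Side view: the lever is leaning into the third slot. Grip bottom (258,313) and top (230,160) give fore ≈ 0.23, so it needs a little more.

Request:
step_arm:
  commands:
    - [[2, 0, 0], 0, 0]
    - [[2, 0, 0], 0, 0]
    - [[2, 0, 0], 0, 0]

```text
clock: 13.45
eef_pos: [542.6, -98.5, 343.7]
tcp_rot: [-3.136, -0.014, -0.086]
contact_force: [-1.8, 1.2, 0.1]
opening: -0.0
```

```bash
python3 - <<'E'
from h import *
where();look()
E
```

```text
t 13.45 sel xy [ 17.5 -43.7] tipz 170.7 rot [-3.136 -0.014 -0.086] F [-1.9  1. ] 0.1
190 [(310, 323), (366, 370)]
196 [(290, 296), (312, 324), (364, 372)]
202 [(313, 324)]
208 []
214 []
220 []
226 [(328, 334), (390, 399)]
232 [(324, 337)]
```

Request:
step_arm:
  commands:
    - [[1.5, 0, 0], 0, 0]
    - [[1.5, 0, 0], 0, 0]

```text
clock: 13.75
eef_pos: [546.0, -98.9, 343.8]
tcp_rot: [-3.136, -0.015, -0.086]
contact_force: [-1.8, 1.1, -0.6]
opening: -0.003
```

```bash
python3 - <<'E'
from h import *
where();look()
E
```

```text
t 13.75 sel xy [ 20.9 -43.7] tipz 170.8 rot [-3.136 -0.015 -0.086] F [-1.9  0.9] -0.6
190 [(309, 322), (366, 370)]
196 [(290, 296), (310, 323), (364, 372)]
202 [(312, 323)]
208 []
214 []
220 []
226 [(327, 334), (390, 399)]
232 [(324, 337)]
```

Fore is now about 0.28. Backing the hand away.

Request:
step_arm:
  commands:
    - [[-12, 0, 0], 0, 0]
    - [[-20, 0, 0], 0, 0]
    - [[-30, 0, 0], 0, 0]
    - [[-20, 0, -20], 0, 0]
    - [[0, 0, -40], 0, 0]
    - [[-20, 30, -20], 0, 0]
    - [[-10, 50, 0], 0, 0]
    - [[-10, 50, 0], 0, 0]
    - [[-10, 50, 0], 0, 0]
    - [[-10, 50, 0], 0, 0]
    - [[-10, 50, 0], 0, 0]
    - [[-10, 50, 0], 0, 0]
    - [[-10, 50, 0], 0, 0]
    - [[0, 40, 0], 0, 0]
    - [[0, 0, 0], 0, 0]
    - [[0, 0, 0], 0, 0]

```text
clock: 15.8
eef_pos: [323.9, -512.6, 425.3]
tcp_rot: [3.139, -0.03, -0.085]
contact_force: [0.7, 0.2, 0.0]
opening: 0.002
```

```bash
python3 - <<'E'
from h import *
import cv2
where()
t=grab_frame("top");s=grab_frame("side")
a=cv2.resize(t[175:315,225:505],(800,400),interpolation=cv2.INTER_CUBIC)
cv2.imwrite("pics/end.png",np.vstack([a,np.hstack([cv2.resize(s[160:260,270:404],(268,200)),np.zeros((200,532,3),np.uint8)])]))
cv2.imwrite("pics/top1.png",t)
cv2.imwrite("pics/side1.png",s)
for fo in(.23,.25,.28,.31):
  X=np.array([*(C+A.T@(195*np.array([np.sin(fo),-np.sin(.28)*np.cos(fo)]))),20+195*np.cos(.28)*np.cos(fo)])
  print(fo,"side px",proj("side",X).round(1),"top",proj("top",X).round(1))
for nm,img in(("top",t),("side",s)):
  o=cv2.imread(f"pics/{nm}0.png");d=cv2.absdiff(o,img).max(2)
  for k,(u,v,w) in dict(top=dict(vial=(305,256,10),fit=(420,269,8),beaker=(257,247,18),flask=(461,228,20),box=(463,285,30),cap=(262,213,10),wrench=(256,310,30)),side={}).get(nm,{}).items(): print(k,int((d[v-w:v+w,u-w:u+w]>40).sum()))
E
```

```text
t 15.8 sel xy [-164.4 -475.2] tipz 252.3 rot [ 3.139 -0.03  -0.085] F [0.7 0.2] 0.0
0.23 side px [316.4 171. ] top [390.8 216.5]
0.25 side px [314.6 171.2] top [390.6 214.9]
0.28 side px [312.  171.6] top [390.2 212.5]
0.31 side px [309.5 172.1] top [389.8 210.2]
vial 0
fit 0
beaker 0
flask 0
box 0
cap 0
wrench 0
```

View pics/end.png

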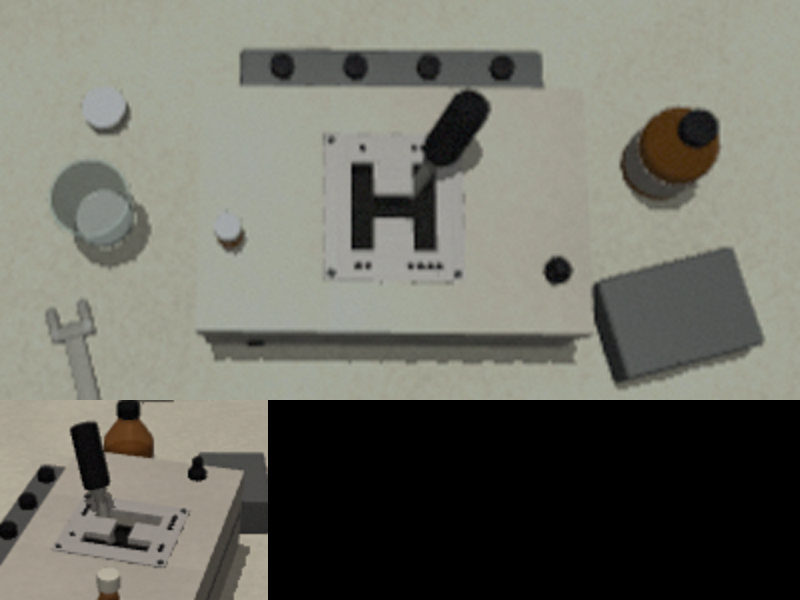

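The top view puts the grip's top at (389.5, 212.8) px, so fore ≈ 0.28. The side view's (313, 174) gives ≈ 0.27. Both are well past 0.23, and no bystander pixels changed.

```bash
python3 -c "
from rig import *
s=sense();print(s['clock'],abs(s['qvel']).max());print(sign_off())"
```

```text
15.9 0.00770644055834772
the job is handed in; nothing more can be done
None
```

The lever is home in the third slot and the job is handed in at 15.9 s of the 61 s allowed. With the fingers shut, I pushed it forward to the middle, across to the right-hand rail, then forward into the slot. I then backed the hand away.

- **Final lever position:** the top view gives fore about 0.28 rad and the side view about 0.27, both past the required 0.23. Across was about 0.28 once the lever was in the right-hand rail. I estimated all of these from the images.
- **Fourth slot:** nothing pushed the lever back towards it while it was in the right-hand rail.
- **Forces:** the pushes mostly read 1–3 N. The highest reading was about 13 N, when a finger knuckle pressed on top of the grip at the start of the sideways push. I backed off, raised the hand about 25 mm and carried on. Force was only read at the end of each move, so brief peaks between readings weren't seen.
- **Bystanders:** the areas of the top view around all seven showed no changed pixels from the first picture to the last.
- **At hand-in:** the arm was still and well clear of everything.

No check failed. The sign-off reported no verdict.

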